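Change over the drone battery charger

TASK

The packs in the charging station are charged: pull its sled out from under the hood, move every charged pack into a pocket of the ready case, and drop each flat pack from the mat into a sled pocket of its own, all upright and fully down. When all are loaded, slide the sled fully home under the hood and only then press the start button, letting it spring back; leave the other kit on the table where it is.

Things in the scene. Friction and masses are not known exactly. Their poses are not given: they have to be found in the camera images.
- charger: Charging station, fixed; origin on the table under its hood's middle; x points away from its open front, y along the pockets. Bed 7 mm high, x -160 to 40, y +-118 mm. Clear hood plate x +-40, y +-120, underside 71, top 75 (front trim 80) mm up; a fully seated pack clears it by 7 mm, a higher one jams. Cheeks x -50 to 40, 71 high, y 108 to 120 and -168 to -108. Power unit x 41 to 116, 90 high.
- sled (a joint): Travel of the sled in m: 0 = fully home under the hood (as at the start), 0.11 = fully out towards the charger's -x. About 1.5 N friction; stays where it is left; stops at both ends. Packs can be lifted out or dropped in only with the sled out, clear of the hood.
- post (a point): Sled's handle: upright aluminium post 16 x 16 mm (sides along the charger's x and y), from 18 to 64 mm above the table; this point is on its axis, 45 mm above the table. It stands 95 mm in front of the row of pockets (charger's -x) and moves with the sled.
- sled_row (a point): Middle of the sled's row of four pockets, at their floor, 14 mm above the table; moves with the sled; axes as the charger's. Pockets 39 (x) by 43 (y) mm, 22 deep, centred at y -73.5, -24.5, 24.5, 73.5 mm; each takes one pack, pack x along this x either way round. Seated, a pack's centre is 25 mm above the floor and it stands 28 mm proud. Sled block 52 by 206 mm.
- start (a joint): Start button, m pressed: 0 released, 0.006 fully down (about 4 N; counts as pressed from 0.0045); springs back.
- start_top (a point): Centre of the top of the white start button, 26 mm across, pressed straight down; it sits on the station's wider cheek (charger x -22, y -138 mm).
- case_row (a point): Ready case, fixed, left or right of the station: low aluminium case 88 x 194 mm, 30 high, black insert. This point: centre of its middle pocket's floor, 8 mm above the table; y along its three pockets, each 39 (x) by 43 (y) mm, 22 deep, centred at y -52, 0, 52 mm; each takes one pack, pack x along this x either way round; seated, its centre is 25 mm above the floor.
- mat: Thin grey mat, 190 x 190 mm and under 1 mm thick, stuck to the table, on which the flat packs stand; origin on the table under its centre. On the other side of the station from the ready case.
- F1_c (a point): Charged battery pack, in a sled pocket under the hood at the start (one or two of F1 to F4 are present), 36 x 40 x 50 mm high (its x, y, z), upright, grey with black band near the top, about 0.13 kg, bottom-heavy. This point is its centre, 25 mm above its underside. Half-turn symmetrical.
- F2_c (a point): Charged battery pack, in a sled pocket under the hood at the start (one or two of F1 to F4 are present), 36 x 40 x 50 mm high (its x, y, z), upright, grey with black band near the top, about 0.13 kg, bottom-heavy. This point is its centre, 25 mm above its underside. Half-turn symmetrical.
- F3_c (a point): Charged battery pack, in a sled pocket under the hood at the start (one or two of F1 to F4 are present), 36 x 40 x 50 mm high (its x, y, z), upright, grey with black band near the top, about 0.13 kg, bottom-heavy. This point is its centre, 25 mm above its underside. Half-turn symmetrical.
- F4_c (a point): Charged battery pack, in a sled pocket under the hood at the start (one or two of F1 to F4 are present), 36 x 40 x 50 mm high (its x, y, z), upright, grey with black band near the top, about 0.13 kg, bottom-heavy. This point is its centre, 25 mm above its underside. Half-turn symmetrical.
- D1_c (a point): Flat (empty) battery pack, standing on the mat at the start (three or four of D1 to D4 are present), 36 x 40 x 50 mm high (its x, y, z), upright, grey with black band near the top, about 0.13 kg, bottom-heavy. This point is its centre, 25 mm above its underside. Half-turn symmetrical.
- D2_c (a point): Flat (empty) battery pack, standing on the mat at the start (three or four of D1 to D4 are present), 36 x 40 x 50 mm high (its x, y, z), upright, grey with black band near the top, about 0.13 kg, bottom-heavy. This point is its centre, 25 mm above its underside. Half-turn symmetrical.
- D3_c (a point): Flat (empty) battery pack, standing on the mat at the start (three or four of D1 to D4 are present), 36 x 40 x 50 mm high (its x, y, z), upright, grey with black band near the top, about 0.13 kg, bottom-heavy. This point is its centre, 25 mm above its underside. Half-turn symmetrical.
- D4_c (a point): Flat (empty) battery pack, standing on the mat at the start (three or four of D1 to D4 are present), 36 x 40 x 50 mm high (its x, y, z), upright, grey with black band near the top, about 0.13 kg, bottom-heavy. This point is its centre, 25 mm above its underside. Half-turn symmetrical.
- transmitter: Bystander, loose (sizes in mm, origin at its underside): radio transmitter with two sticks, black, 100 x 170 x 68 high.
- goggles: Bystander, loose (sizes in mm, origin at its underside): black video goggles, 90 x 160 x 80 high.
- quad: Bystander, loose (sizes in mm, origin at its underside): small quadcopter, about 150 across its propellers, 32 high.
- kitbot: Bystander, loose (sizes in mm, origin at its underside): white kit robot on four wheels, 110 x 100 x 115 high.
- mug: Bystander, loose (sizes in mm, origin at its underside): white mug, 80 across, 90 high, handle to its +y.
- can: Bystander, loose (sizes in mm, origin at its underside): drinks can, 60 across, 110 high.
- tape: Bystander, loose (sizes in mm, origin at its underside): roll of black tape lying flat, 70 across, 18 high.
- driver: Bystander, loose (sizes in mm, origin on its underside, near mid-length): screwdriver lying flat, 160 long, along its x.

How it is judged:
On the way, in this order (a step that is already met when the one before it is completed fails the run):
1. every charged pack sits fully down in a ready-case pocket and every flat pack fully down in a sled pocket (x of D1_c in the frame of sled_row between -0.006 and 0.006 m and y of D1_c in the frame of sled_row between -0.08 and 0.08 m and z of D1_c in the frame of sled_row between 0.02 and 0.029 m and angle between each of D1_c, D2_c, D3_c, D4_c, F1_c, F2_c, F3_c, F4_c's own z axis and vertical below 0.15 rad and x of D2_c in the frame of sled_row between -0.006 and 0.006 m and y of D2_c in the frame of sled_row between -0.08 and 0.08 m and z of D2_c in the frame of sled_row between 0.02 and 0.029 m and x of D3_c in the frame of sled_row between -0.006 and 0.006 m and y of D3_c in the frame of sled_row between -0.08 and 0.08 m and z of D3_c in the frame of sled_row between 0.02 and 0.029 m and x of D4_c in the frame of sled_row between -0.006 and 0.006 m and y of D4_c in the frame of sled_row between -0.08 and 0.08 m and z of D4_c in the frame of sled_row between 0.02 and 0.029 m and x of F1_c in the frame of case_row between -0.006 and 0.006 m and y of F1_c in the frame of case_row between -0.058 and 0.058 m and z of F1_c in the frame of case_row between 0.02 and 0.029 m and x of F2_c in the frame of case_row between -0.006 and 0.006 m and y of F2_c in the frame of case_row between -0.058 and 0.058 m and z of F2_c in the frame of case_row between 0.02 and 0.029 m and x of F3_c in the frame of case_row between -0.006 and 0.006 m and y of F3_c in the frame of case_row between -0.058 and 0.058 m and z of F3_c in the frame of case_row between 0.02 and 0.029 m and x of F4_c in the frame of case_row between -0.006 and 0.006 m and y of F4_c in the frame of case_row between -0.058 and 0.058 m and z of F4_c in the frame of case_row between 0.02 and 0.029 m), for 0.2 s.
2. the loaded sled is fully home under the hood (value of joint sled below 0.005 m), for 0.2 s.
3. the start button is pressed (value of joint start above 0.0045 m and value of joint sled below 0.005 m), for 0.05 s.
At the end, for the whole second after the job is handed in: Every charged pack stands upright (within 8 degrees) and fully down (within 4 mm) in a ready-case pocket, every flat pack likewise in a sled pocket, the sled is home to within 5 mm and at rest, and the start button has been pressed and is released (all of step 1 and value of joint sled below 0.005 m and value of joint start below 0.002 m and velocity of joint sled below 0.01 m/s); the robot touches nothing.
It fails at once if the start button is pressed while the sled is not home (value of joint start above 0.0045 m and value of joint sled above 0.015 m).
It fails at once if other kit on the table is moved by more than 4 cm (distance of any of transmitter, goggles, quad, kitbot, mug, can, tape, driver from where it was at the start of the episode above 0.04 m).
Of F1, F2, F3, F4 only 1 to 2 are there at a start; the rules pass over those that are not, and their reading is None.
Of D1, D2, D3, D4 only 3 to 4 are there at a start; the rules pass over those that are not, and their reading is None.
At some moment in a run one of D1, D2, D3, D4 may be knocked a few centimetres aside while the robot is not near it.
It also fails if it takes over 210 s, if anything falls off the work surface, if the arm or the gripper's body presses on something with over 40 N, if the wrist force passes 120 N, or if a joint passes its speed limit or range.

ROBOT

A 6-joint arm with a two-finger parallel gripper is mounted at the origin on the work surface. World frame = base frame: x ahead of the robot, y to its left, z up, the work surface at z = 0. Lengths are in m, angles in rad, forces in N, time in s.
With the tool pointing down it reaches from about 0.275 to 0.825 m from the base axis. Payload 4.9 kg.
Tool frame: the origin (TCP) lies midway between the tips of the shut fingers; the grasp point (between the pads) lies 19 mm behind it (bot.grip_depth is the distance from the TCP to the grasp point, in m); z points along the fingers, y is the line along which they close (so a half turn about z gives the same grasp; the last joint's range is limited). The gripper opens to 85 mm and grips with 20 to 120 N. Pads are 22 mm wide; open, the fingers measure 114 mm over their backs; the gripper's body (76 mm by 85 mm) begins 54 mm behind the grasp point. The pads swing forward as they close: fully open they stand 13 mm farther back than shut.
Start: joints at [1.156, 0.326, -0.193, 1.052, 0, 1.437], TCP at [0.152, 0.528, 0.231] pointing down, gripper open.
Joint ranges: [-2.65, 2.65], [-0.97, 1.79], [-1.3, 1.35], [-1.93, 2.1], [-1.47, 1.37], [-3.14, 3.14]. Speed limits (rad/s): [2.57, 2.57, 3.14, 3.14, 3.14, 3.14].

INTERFACE

Orientations are given as a unit quaternion [w, x, y, z].
In Python, from cell import bot gives the robot as it stands. Calls block until the motion is done:
- bot.move_pose(position, orientation): joint-space move of the TCP to a pose.
- bot.move_linear(position, speed=0.15, rotation=None, until_force=None): straight line of the TCP; rotation=None keeps the orientation; speed is the mean speed in m/s. With until_force (N) it stops when the force on the tool has changed by that much, and returns True; else False.
- bot.goto_joints(angles): joint-space move.
- bot.set_gripper(opening, grasp_force=None): opening from 0.0 (shut) to 1.0 (fully open); grasp_force is the grip in N (None keeps the last); returns when the fingers have stopped.
- bot.wait(seconds).
- bot.solve_ik(position, orientation): joint angles nearest the present ones, or None.
- bot.camera(name): name is "scene" or "top" or "wrist"; returns the picture (420x560x3 uint8, red, green, blue); there is no depth.
- bot.calibration(name): a dict with "mtx" (3x3 intrinsics, pixels), "extrinsics" (4x4, takes a point from world to camera coordinates); the wrist camera has in their place "hand_eye" (4x4, takes a point from camera to tool coordinates, whose origin is the TCP and whose axes are the flange's). Camera axes: x right, y down, z forward; pixel columns grow to the right and rows downward; lengths in m; the calibration is good to about 2 mm. A picture is of the moment at which its call begins: read the wrist's pose just before it. calibration takes no time and is no camera call.
A pose or a line that the arm cannot do raises bot.PlanningError and nothing moves.
- bot.close_job(): hands the job in; it is judged then, once.
Trained networks look in the newest picture that a camera, given by its name, has taken for a name from the list of things; names that differ only in an ending like _2 or _b are one class to them, and where a whole thing is asked for, a point or a joint stands for the part that bears it (a point fixed in the world has none). Each returns a list of dicts, best first, with "confidence" (0 to 1); they miss things now and then, are a little off and sometimes report something else, mostly with a low value. They report only what shows in the picture. A call takes as long as a camera call.
- bot.search_frame(camera, thing): "bbox" ([left, top, width, height] in pixels, round what is visible of it).
Readings, each from a call of its own:
- bot.read_clock(): time.
- bot.read_joint_positions(): joint angles.
- bot.read_joint_vel(): joint speeds.
- bot.read_joint_efforts(): joint torques, N m.
- bot.read_position(): TCP position.
- bot.read_tool_rot(): TCP orientation.
- bot.read_ft_force(): force on the tool from outside, world axes, zero at the start.
- bot.read_moment(): the same for the moment, N m.
- bot.read_gripper_width(): opening from 0.0 (shut) to 1.0 (fully open).
- bot.read_finger_force(): force on a finger pad.
Only numpy, scipy, OpenCV 4.12 (cv2) and the standard library are available. Lean on these libraries where they do the work, as an engineer would, in place of code of your own. Each camera call takes 0.05 s, during which the arm holds its last target. There are 200 camera calls.

## Working session

There is one attempt and no reset: what is moved stays moved. The work goes in short steps, each a Python script; the robot and the scene stay as the last script left them, time stands still between calls to the robot, and variables do not carry over. Pictures are saved under pics/ and viewed, at most 14 in all, crops included, and the job is handed in when it is done.

```bash
mkdir -p pics; ls; python3 - <<'E'
from cell import bot
import cv2,numpy as np
np.set_printoptions(precision=4,suppress=True)
for c in ["scene","top"]:
    im=bot.camera(c); cv2.imwrite(f"pics/{c}0.png",im[:,:,::-1])
    k=bot.calibration(c); print(c,k)
    for t in ["charger","post","sled_row","start_top","case_row","mat","F1_c","D1_c"]:
        print(t,[(np.round(d["bbox"]).tolist(),round(d["confidence"],2)) for d in bot.search_frame(c,t)][:8])
print(bot.calibration("wrist"),bot.read_clock(),bot.read_tool_rot())
E
```

```text
pics
scene {'mtx': array([[487.0397,   0.    , 274.5178],
       [  0.    , 487.0397, 209.7027],
       [  0.    ,   0.    ,   1.    ]]), 'extrinsics': array([[-0.706 ,  0.7082,  0.0009,  0.3756],
       [ 0.4187,  0.4184, -0.806 , -0.1676],
       [-0.5712, -0.5687, -0.592 ,  1.7741],
       [ 0.    ,  0.    ,  0.    ,  1.    ]])}
charger [([171.0, 202.0, 137.0, 89.0], 0.9)]
post [([263.0, 217.0, 11.0, 18.0], 0.63)]
sled_row [([312.0, 248.0, 90.0, 72.0], 0.17)]
start_top []
case_row [([191.0, 164.0, 62.0, 37.0], 0.6)]
mat [([313.0, 249.0, 90.0, 72.0], 0.64)]
F1_c []
D1_c [([351.0, 282.0, 26.0, 24.0], 0.6)]
top {'mtx': array([[427.0695,   0.    , 285.371 ],
       [  0.    , 427.0695, 205.5859],
       [  0.    ,   0.    ,   1.    ]]), 'extrinsics': array([[ 0.0127, -0.9999,  0.0041, -0.0327],
       [-0.9964, -0.013 , -0.0837,  0.5369],
       [ 0.0837, -0.0031, -0.9965,  1.6655],
       [ 0.    ,  0.    ,  0.    ,  1.    ]])}
charger [([249.0, 138.0, 70.0, 75.0], 0.59)]
post [([273.0, 182.0, 11.0, 16.0], 0.72)]
sled_row [([118.0, 223.0, 26.0, 25.0], 0.56), ([274.0, 180.0, 5.0, 17.0], 0.44)]
start_top []
case_row [([332.0, 206.0, 49.0, 24.0], 0.74)]
mat [([177.0, 176.0, 51.0, 52.0], 0.65)]
F1_c [([329.0, 205.0, 52.0, 29.0], 0.51), ([173.0, 143.0, 43.0, 40.0], 0.36)]
D1_c [([276.0, 178.0, 5.0, 19.0], 0.61), ([181.0, 188.0, 8.0, 10.0], 0.57)]
{'mtx': array([[296.6323,   0.    , 280.3693],
       [  0.    , 296.6323, 209.9958],
       [  0.    ,   0.    ,   1.    ]]), 'hand_eye': array([[ 0.0006, -0.9628, -0.2702,  0.0683],
       [ 1.    ,  0.0005,  0.0006,  0.0006],
       [-0.0004, -0.2702,  0.9628, -0.1432],
       [ 0.    ,  0.    ,  0.    ,  1.    ]])} 0.9 [0.     0.1399 0.9902 0.0001]
```

```bash
python3 - <<'E'
import cv2
a=cv2.imread("pics/top0.png")[110:270,150:410]
cv2.imwrite("pics/topc.png",cv2.resize(a,None,fx=3,fy=3,interpolation=cv2.INTER_CUBIC))
a=cv2.imread("pics/scene0.png")[120:350,120:430]
cv2.imwrite("pics/scenec.png",cv2.resize(a,None,fx=2.5,fy=2.5,interpolation=cv2.INTER_CUBIC))
E
```

```text
(no output)
```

View pics/topc.png

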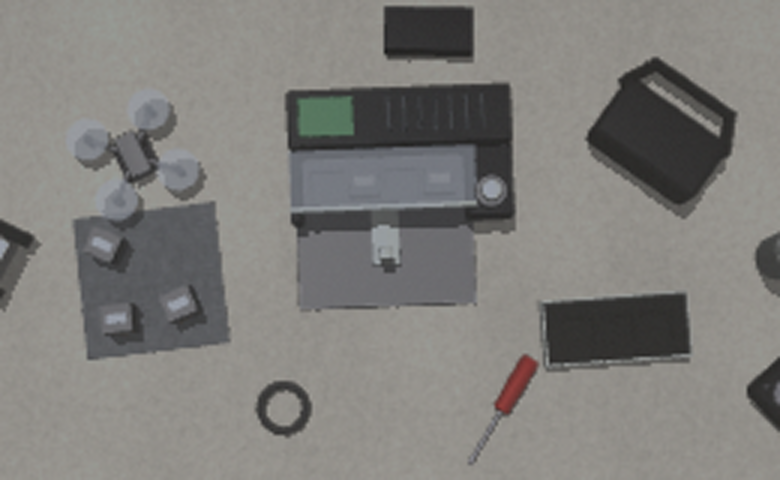

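View pics/scenec.png

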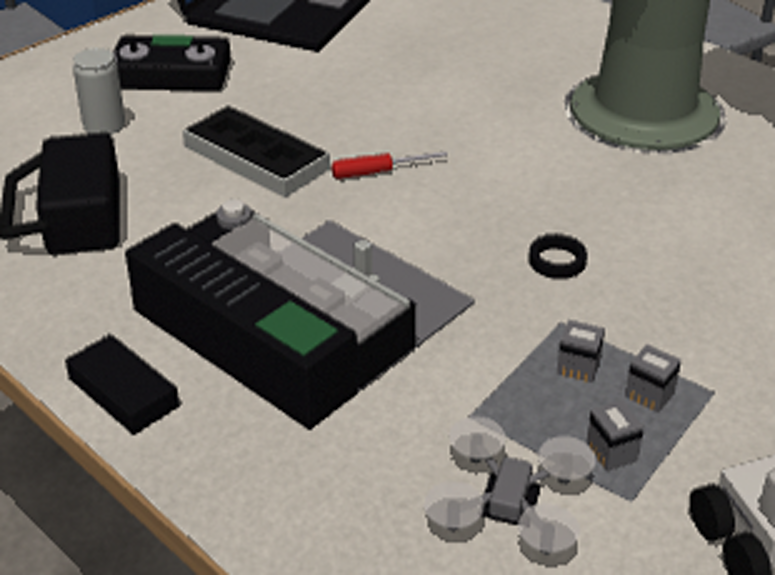

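Top view crop: flat packs at about (103,244), (118,318), (180,303). Two charged packs show through the hood at (363,182) and (437,180). The post is at (386,248), the button at (491,190), and the case corners run from (543,303) to (690,352). The yellow-free mat sits left of the station and the case sits right. Next I compute poses and take close looks.

```bash
cat > h.py <<'E'
from cell import bot
import cv2,numpy as np
from scipy.spatial.transform import Rotation as R
from scipy.optimize import least_squares
np.set_printoptions(precision=4,suppress=True)
def quat(yaw):
    """tool down, tool x axis at world angle yaw (tool y at yaw-90deg)"""
    x=np.array([np.cos(yaw),np.sin(yaw),0]);z=np.array([0,0,-1.]);y=np.cross(z,x)
    q=R.from_matrix(np.c_[x,y,z]).as_quat(); return [q[3],q[0],q[1],q[2]]
def snap(cam,name=None):
    """returns image and world->cam matrix E, K"""
    k=bot.calibration(cam)
    if cam=="wrist":
        T=np.eye(4);q=bot.read_tool_rot();T[:3,:3]=R.from_quat([q[1],q[2],q[3],q[0]]).as_matrix();T[:3,3]=bot.read_position()
        E=np.linalg.inv(T@k["hand_eye"])
    else: E=k["extrinsics"]
    im=bot.camera(cam)[:,:,::-1].copy()
    if name: cv2.imwrite(f"pics/{name}.png",im); np.savez(f"pics/{name}.npz",E=E,K=k["mtx"])
    return im,E,k["mtx"]
def proj(P,E,K):
    c=np.atleast_2d(P)@E[:3,:3].T+E[:3,3]; u=c@K.T; return u[:,:2]/u[:,2:]
def unproj(px,z,E,K):
    d=np.c_[np.atleast_2d(px),np.ones(len(np.atleast_2d(px)))]@np.linalg.inv(K).T@E[:3,:3]
    o=-E[:3,:3].T@E[:3,3]; return o+d*((z-o[2])/d[:,2])[:,None]
def fit(px,local,E,K,g):
    """planar pose (x,y,yaw) from pixels of known local points (z=height)"""
    local=np.array(local)
    def w(p): c,s=np.cos(p[2]),np.sin(p[2]); return np.c_[p[0]+c*local[:,0]-s*local[:,1],p[1]+s*local[:,0]+c*local[:,1],local[:,2]]
    r=least_squares(lambda p:(proj(w(p),E,K)-px).ravel(),g); print("fit",r.x,"res",np.abs(r.fun).max()); return r.x
E
python3 - <<'E'
from h import *
k=bot.calibration("top");E,K=k["extrinsics"],k["mtx"]
f=lambda a:np.array(a)/3.+[150,110]
c=fit(f([[299,308],[477,303],[491,190]]),[[-.16,.118,.007],[-.16,-.118,.007],[-.022,-.138,.08]],E,K,[.6,0,0])
print(unproj(f([[384,248]]),.064,E,K))
print("case",unproj(f([[543,303],[686,294],[690,352],[547,362]]),.03,E,K))
print("packs",unproj(f([[103,244],[118,318],[180,303]]),.05,E,K))
print("mat",unproj(f([[75,217],[214,203],[229,341],[89,358]]),0,E,K))
print("quad,driver,tape",unproj(f([[117,200],[530,360],[470,463],[284,408]]),.02,E,K))
E
```

```text
fit [0.6734 0.0056 0.0465] res 0.21637079773529422
[[0.5835 0.0035 0.064 ]]
case [[ 0.5176 -0.2055  0.03  ]
 [ 0.5319 -0.3932  0.03  ]
 [ 0.4559 -0.398   0.03  ]
 [ 0.4405 -0.211   0.03  ]]
packs [[0.5855 0.3686 0.05  ]
 [0.4896 0.3461 0.05  ]
 [0.5101 0.2666 0.05  ]]
mat [[0.6272 0.419  0.    ]
 [0.6486 0.2334 0.    ]
 [0.4637 0.2087 0.    ]
 [0.4388 0.3939 0.    ]]
quad,driver,tape [[ 0.6479  0.359   0.02  ]
 [ 0.4431 -0.1898  0.02  ]
 [ 0.3078 -0.1121  0.02  ]
 [ 0.3762  0.132   0.02  ]]
```

```bash
python3 - <<'E'
from h import *
for n,p,y in [("wm",(.53,.31,.2),np.pi+.13),("wp",(.52,0,.22),np.pi+.047),("wc",(.49,-.30,.2),np.pi+.07)]:
    bot.move_pose(p,quat(y)); bot.wait(.2); im,E,K=snap("wrist",n)
    for t in ["D1_c","post","case_row","start_top","F1_c"]:
        print(n,t,[(np.round(d["bbox"]).tolist(),round(d["confidence"],2)) for d in bot.search_frame("wrist",t)][:5])
print(bot.read_clock(),bot.read_joint_positions())
E
```

```text
wm D1_c [([302.0, 213.0, 52.0, 57.0], 0.56), ([304.0, 139.0, 46.0, 38.0], 0.32)]
wm post [([3.0, 186.0, 78.0, 78.0], 0.98)]
wm case_row []
wm start_top []
wm F1_c []
wp D1_c [([540.0, 227.0, 18.0, 32.0], 0.66)]
wp post [([197.0, 221.0, 171.0, 73.0], 0.63), ([448.0, 132.0, 110.0, 152.0], 0.33)]
wp case_row [([199.0, 222.0, 165.0, 72.0], 0.63)]
wp start_top [([0.0, 276.0, 52.0, 76.0], 0.6)]
wp F1_c [([196.0, 221.0, 170.0, 76.0], 0.7)]
wc D1_c []
wc post [([500.0, 269.0, 60.0, 70.0], 0.76)]
wc case_row [([184.0, 141.0, 186.0, 85.0], 0.8), ([0.0, 227.0, 119.0, 95.0], 0.28)]
wc start_top []
wc F1_c []
6.35 [-0.6773  0.393  -0.1766  1.0011  0.     -0.7478]
```

View pics/wm.png

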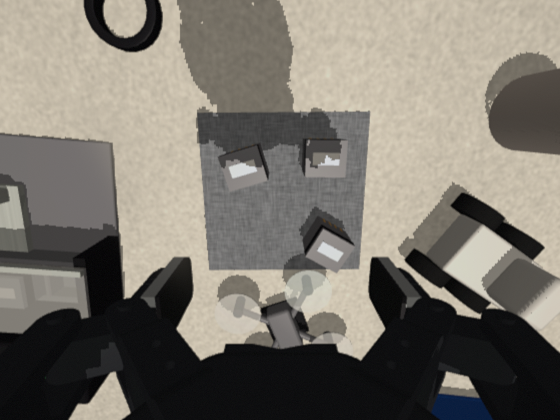

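View pics/wp.png

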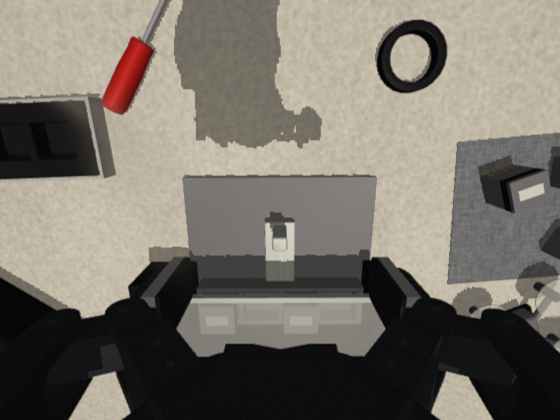

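View pics/wc.png

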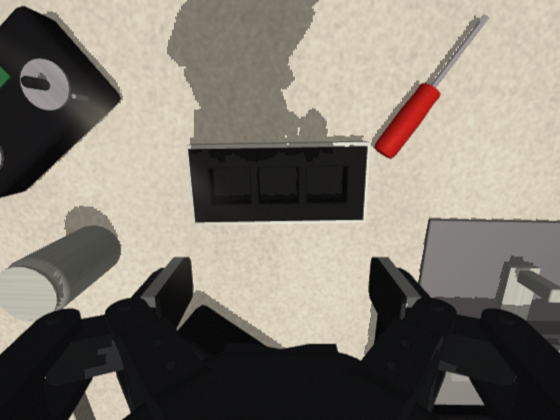

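wm shows three packs on the mat, with tops at about (242,168), (325,159) and (330,250). In wp the bed's front corners are (184,177) and (377,177), and the post top is at about (280,241). In wc the case's top rim runs from (190,149) to (366,220), with three empty pockets. I zoom once for corners.

```bash
python3 - <<'E'
import cv2,numpy as np
g=lambda n,x,y,w,h,s:cv2.resize(cv2.imread(f"pics/{n}.png")[y:y+h,x:x+w],None,fx=s,fy=s,interpolation=cv2.INTER_CUBIC)
a=g("wc",180,135,200,95,4); a=np.clip(a.astype(float)*1.8,0,255).astype(np.uint8)
b=g("wp",175,170,208,50,3.846); b=b[:190,:800]
cv2.imwrite("pics/z1.png",np.vstack([a,b]))
E
```

```text
(no output)
```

View pics/z1.png

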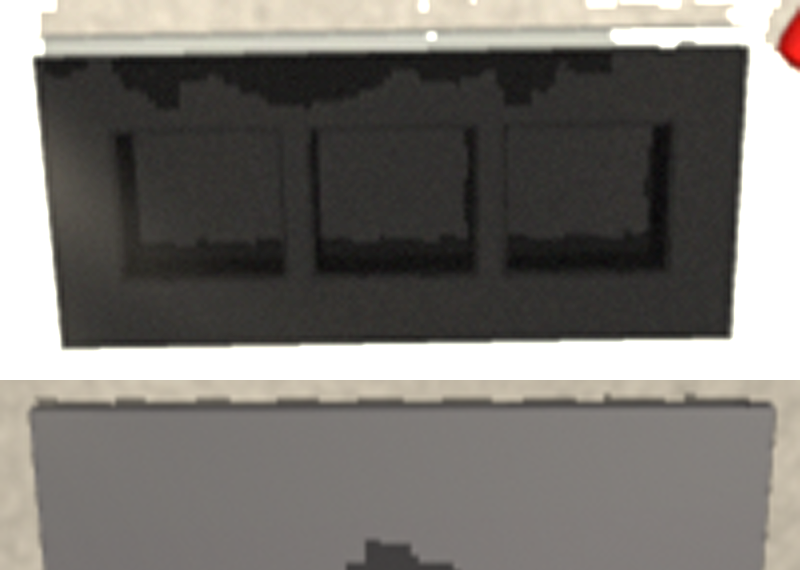

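```bash
python3 - <<'E'
from h import *
d=np.load("pics/wc.npz");E,K=d["E"],d["K"]
px=np.array([[113,129],[283,127],[285,272],[124,273],[310,128],[475,127],[473,272],[315,273],[505,126],[672,125],[666,270],[505,272]])/4.+[180-.375,135-.375]
L=[]
for yc in(-.052,0,.052): L+=[[-.0195,yc-.0215,.03],[-.0195,yc+.0215,.03],[.0195,yc+.0215,.03],[.0195,yc-.0215,.03]]
fit(px,L,E,K,[.49,-.3,.07])
px=np.array([[36,58],[747,47],[731,337],[63,347]])/4.+[180-.375,135-.375]
fit(px,[[-.043,-.096,.03],[-.043,.096,.03],[.043,.096,.03],[.043,-.096,.03]],E,K,[.49,-.3,.07])
d=np.load("pics/wp.npz");E,K=d["E"],d["K"]
px=np.array([[30,408-380],[776,405-380]])/3.846+[175-.37,170-.37]
c=fit(px,[[-.16,-.118,.007],[-.16,.118,.007]],E,K,[.67,0,.05])
print(unproj([[280,241]],.064,E,K))
c_,s=np.cos(c[2]),np.sin(c[2]);print(c[0]-.095*c_,c[1]-.095*s)
d=np.load("pics/wm.npz");E,K=d["E"],d["K"]
print(unproj([[242,169],[325,160],[331,251]],.05,E,K))
E
```

```text
fit [ 0.4827 -0.3011  0.0791] res 1.381463068003768
fit [ 0.4839 -0.301   0.0884] res 3.978206086960739
fit [0.6699 0.0087 0.0535] res 0.6433972400517121
[[0.5707 0.0039 0.064 ]]
0.5750109552374483 0.003634109013809183
[[0.5068 0.2703 0.05  ]
 [0.4873 0.3501 0.05  ]
 [0.5815 0.3731 0.05  ]]
```

```bash
python3 - <<'E'
from h import *
q=quat(np.pi+.05)
bot.set_gripper(.5,30)
bot.move_pose((.573,.0037,.15),q)
bot.move_linear((.573,.0037,.034),.1)
bot.set_gripper(0,40); print("w",bot.read_gripper_width(),bot.read_finger_force(),bot.read_ft_force())
p=bot.read_position();u=np.array([np.cos(.05),np.sin(.05),0])
print(bot.move_linear(p-.116*u,.06,until_force=14)); p2=bot.read_position(); print(p,p2,np.linalg.norm(p2-p),bot.read_ft_force())
bot.set_gripper(.35); bot.wait(.2); p3=bot.read_position();print(p3)
bot.move_linear((p3[0],p3[1],.22),.15)
bot.move_pose((.50,0.0,.22),q); bot.wait(.2)
snap("wrist","wo"); print(bot.read_clock())
E
python3 - <<'E'
import cv2
a=cv2.imread("pics/wo.png")[100:350,130:430];cv2.imwrite("pics/wo_z.png",cv2.resize(a,None,fx=2.4,fy=2.4,interpolation=cv2.INTER_CUBIC))
E
```

```text
w 0.18097483411343268 41.38048231601715 [-1.1272 -4.9757  4.4356]
True
[0.5736 0.0024 0.0348] [ 0.4637 -0.0034  0.0348] 0.11000886461892712 [1.0137 0.701  1.0547]
[ 0.464  -0.0045  0.0346]
13.7833
```

View pics/wo_z.png

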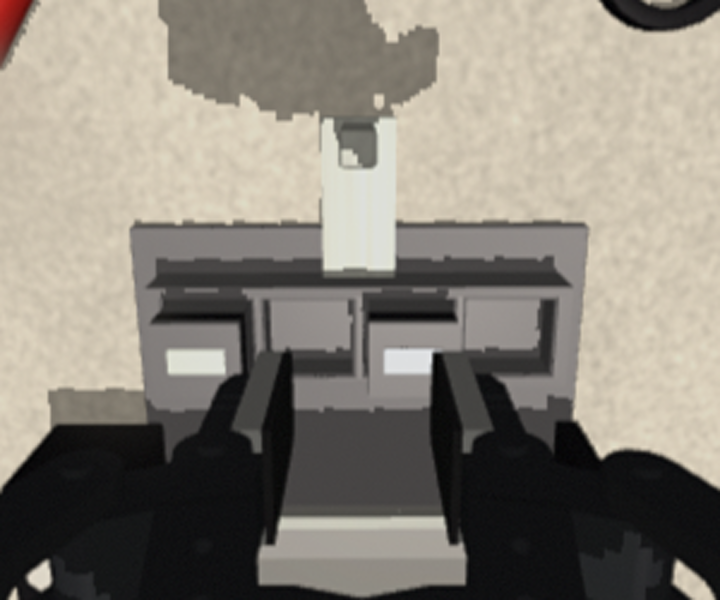

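Sled is fully out (0.110 travelled). Charged packs are in the 1st pocket from the left (y −73.5) and the 3rd (y +24.5), and the other two pockets are empty. I now fit the sled row.

```bash
python3 - <<'E'
from h import *
d=np.load("pics/wo.npz");E,K=d["E"],d["K"]
f=lambda a:np.array(a)/2.4+[130-.3,100-.3]
L=[]
for yc in(-.0245,.0735): L+=[[-.0195,yc-.0215,.036],[-.0195,yc+.0215,.036],[.0195,yc+.0215,.036],[.0195,yc-.0215,.036]]
r=fit(f([[266,297],[355,295],[355,378],[270,377],[463,296],[555,297],[550,375],[465,376]]),L,E,K,[.56,0,.05])
c=fit(f([[131,225],[588,225]]),[[-.16,-.118,.007],[-.16,.118,.007]],E,K,[.67,0,.05])
print("row from charger",c[0]-.11*np.cos(c[2]),c[1]-.11*np.sin(c[2]))
print("post",unproj(f([[358,146]]),.064,E,K), "row from post", unproj(f([[358,146]]),.064,E,K)+.095*np.array([np.cos(.053),np.sin(.053),0]))
print("packs",unproj(f([[196,361],[409,361]]),.064,E,K))
for y in(-.0735,.0245): print(r[0]-np.sin(r[2])*y,r[1]+np.cos(r[2])*y)
E
```

```text
fit [0.5591 0.003  0.0563] res 1.8544839053635087
fit [0.6692 0.0084 0.0505] res 1.0130167219143686
row from charger 0.559300520050637 0.0028506376947446685
post [[ 0.4632 -0.0025  0.064 ]] row from post [[0.558  0.0025 0.064 ]]
packs [[ 0.5633 -0.071   0.064 ]
 [ 0.5585  0.0253  0.064 ]]
0.563195549332219 -0.07034097184663926
0.5576820956776278 0.027503812525337734
```

```bash
cat >> h.py <<'E'
OPEN=.78
def at(fr,x,y): c,s=np.cos(fr[2]),np.sin(fr[2]); return np.array([fr[0]+c*x-s*y,fr[1]+s*x+c*y])
def pick(xy,yaw,z,sq=True):
    """pack at xy with pack-x at yaw; squeeze y to centre, then grip along x and lift. z = pack bottom height"""
    bot.set_gripper(OPEN,30)
    h=z+.025
    if sq:
        bot.move_pose((*xy,z+.10),quat(np.pi+yaw)); bot.move_linear((*xy,h),.12)
        bot.set_gripper(0,25); bot.wait(.1); p=bot.read_position(); print("squeeze y",p,"w",bot.read_gripper_width()*85)
        bot.set_gripper(OPEN); 
        bot.move_linear((*xy,z+.08),.15); xy=p[:2]
    bot.move_pose((*xy,z+.08),quat(np.pi/2+yaw)); bot.move_linear((*xy,h),.12)
    bot.set_gripper(0,35); bot.wait(.1); p=bot.read_position(); print("grip x",p,"w",bot.read_gripper_width()*85)
    bot.move_linear((p[0],p[1],z+.12),.12); return p
def insert(xy,yaw,z):
    """insert the held pack in a pocket with floor height z, spiral search"""
    q=quat(np.pi/2+yaw); bot.move_pose((*xy,.16),q); c,s=np.cos(yaw),np.sin(yaw)
    a=.0016
    for k,(i,j) in enumerate([(0,0),(1,0),(-1,0),(0,1),(0,-1),(1,1),(-1,-1),(1,-1),(-1,1),(2,0),(-2,0),(0,2),(0,-2)]):
        t=np.array(xy)+a*np.array([c*i-s*j,s*i+c*j])
        bot.move_linear((*t,z+.052),.12); hit=bot.move_linear((*t,z+.0245),.05,until_force=7); p=bot.read_position()
        print("try",k,hit,"height over seat",p[2]-z-.025)
        if p[2]-z-.025<.004: break
    else: return None
    bot.wait(.1); bot.set_gripper(OPEN); r=bot.read_position(); bot.move_linear((r[0],r[1],z+.13),.15); return p
E
python3 - <<'E'
from h import *
row=np.array([.559,.0018,.053]); case=np.array([.483,-.302,.079])
p=pick(at(row,0,.0245),row[2],.014); print("row est",p[:2]-(at(row,0,.0245)-row[:2]))
print(insert(at(case,0,.052),case[2],.008), at(case,0,.052),bot.read_clock())
E
```

```text
squeeze y [0.5585 0.0262 0.0401] w 39.5835354230222
grip x [0.5593 0.0261 0.04  ] w 35.06214069480618
row est [0.5606 0.0016]
try 0 True height over seat 0.020890001711169073
try 1 True height over seat 0.022388473260073996
try 2 True height over seat 0.000574441179319693
[ 0.4772 -0.2499  0.0336] [ 0.4789 -0.2502] 25.3917
```

```bash
python3 - <<'E'
from h import *
row=np.array([.560,.0017,.053]); case=np.array([.4813,-.3018,.079])
xy=at(row,0,-.0735)
p=pick(xy,row[2],.014); print("row est",p[:2]-(xy-row[:2]))
print(insert(at(case,0,-.052),case[2],.008), at(case,0,-.052))
bot.move_pose((.44,.27,.22),quat(np.pi+.13)); bot.wait(.2); snap("wrist","wm2"); print(bot.read_clock())
print([(np.round(d["bbox"]).tolist(),round(d["confidence"],2)) for d in bot.search_frame("wrist","D1_c")])
snap("top","top2")
E
python3 - <<'E'
import cv2,numpy as np
a=cv2.imread("pics/wm2.png")[:,130:430];b=cv2.imread("pics/top2.png")[150:250,160:400]
a=cv2.resize(a,(400,560));b=cv2.resize(b,(400,167),interpolation=cv2.INTER_CUBIC)
b=np.vstack([b,np.zeros((393,400,3),np.uint8)])
cv2.imwrite("pics/z2.png",np.hstack([a,b]))
E
```

```text
squeeze y [ 0.5647 -0.0719  0.04  ] w 39.35284458199433
grip x [ 0.5654 -0.0721  0.04  ] w 35.17715790557895
row est [0.5615 0.0013]
try 0 True height over seat 0.0009011141290986291
[ 0.4861 -0.3536  0.0339] [ 0.4854 -0.3536]
38.7417
[([323.0, 278.0, 39.0, 53.0], 0.76), ([135.0, 76.0, 65.0, 65.0], 0.73)]
```

View pics/z2.png

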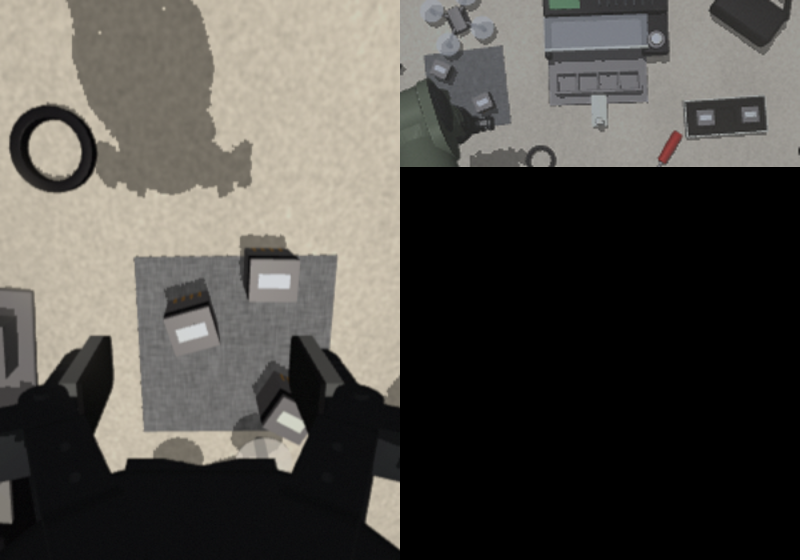

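Both charged packs are seated in the case, and three flat packs stand on the mat (labels at (192,332), (274,281), (290,421)). I detect the labels automatically before each pick.

```bash
cat >> h.py <<'E'
def labels(im,E,K):
    """white labels on the packs near the mat: list of (x,y,yaw of pack x)"""
    hsv=cv2.cvtColor(im,cv2.COLOR_BGR2HSV); m=((hsv[...,1]<28)&(hsv[...,2]>185)).astype(np.uint8)
    out=[]
    for c in cv2.findContours(m,cv2.RETR_EXTERNAL,cv2.CHAIN_APPROX_NONE)[0]:
        if not 50<cv2.contourArea(c)<600: continue
        w=unproj(c[:,0,:].astype(float),.05,E,K)[:,:2]
        (x,y),(a,b),t=cv2.minAreaRect((w*1000).astype(np.float32)); lo,sh=max(a,b),min(a,b)
        if not(.38<x/1000<.72 and .15<y/1000<.48 and 12<lo<32 and 5<sh<18): continue
        t=np.radians(t if a>b else t+90)      # long axis = pack y
        yaw=(t-np.pi/2+np.pi/2)%np.pi-np.pi/2
        out.append((x/1000+.002,y/1000-.0015,yaw,lo,sh))
    return sorted(out)
E
python3 - <<'E'
from h import *
d=np.load("pics/wm2.npz")
for l in labels(cv2.imread("pics/wm2.png"),d["E"],d["K"]): print(np.array(l))
d=np.load("pics/wm.npz")
for l in labels(cv2.imread("pics/wm.png"),d["E"],d["K"]): print(np.array(l))
E
```

```text
[ 0.4547  0.3312  0.1294 25.5364 10.2586]
[ 0.5086  0.2695  0.4139 25.4689 11.5153]
[ 0.5845  0.3706 -0.3811 25.0123 10.705 ]
[ 0.4891  0.3534  0.0614 16.8022  8.1583]
[ 0.5084  0.2691  0.4169 25.6429 11.7689]
[ 0.5842  0.3704 -0.3868 25.9913 11.8206]
[ 0.7008  0.4078 -0.8316 22.02   16.7811]
```

```bash
cat > step.py <<'E'
import h,sys
from h import *
row=np.array([.561,.0014,.053])
def load(target,slot,raise_=0.,op=.65):
    bot.move_pose((.44,.27,.22),quat(np.pi+.13)); bot.wait(.2)
    ls=labels(*snap("wrist",f"m{slot}")); 
    for l in ls: print(np.array(l))
    l=min(ls,key=lambda l:np.hypot(l[0]-target[0],l[1]-target[1]))
    assert np.hypot(l[0]-target[0],l[1]-target[1])<.05 and l[3]>22
    h.OPEN=op; pick(l[:2],l[2],.001+raise_); w=bot.read_gripper_width()*85; print("held",w)
    assert w>30
    h.OPEN=.78; y=[-.0735,-.0245,.0245,.0735][slot]; t=at(row,0,y)
    p=insert(t,row[2],.014+raise_); print("target",t,"end",p,bot.read_clock())
E
python3 - <<'E'
from step import *
load((.4547,.3312),3)
E
```

```text
[ 0.455   0.331   0.1306 25.5699 11.414 ]
[ 0.5086  0.2695  0.4276 25.4759 11.3662]
[ 0.5844  0.3705 -0.3801 25.2805 10.7143]
[ 0.6193  0.3656  0.9474 17.1065 13.2503]
squeeze y [0.456  0.3315 0.0273] w 39.56211007850723
grip x [0.4568 0.332  0.0271] w 35.44150747244861
held 34.95245799243935
try 0 True height over seat 0.023593409750162504
try 1 True height over seat 0.02343625156074377
try 2 True height over seat 0.023498135597085572
try 3 True height over seat 0.0015041075050030162
target [0.5571 0.0748] end [0.5576 0.0764 0.0405] 50.9667
```

```bash
sed -i 's/.561,.0014,.053/.561,.0023,.053/' step.py; python3 - <<'E'
from step import *
load((.5086,.2695),2)
load((.5844,.3705),1,raise_=.008,op=.6)
bot.move_pose((.44,0,.25),quat(np.pi+.05)); bot.wait(.2); snap("wrist","chk"); im,_,_=snap("top","chk2")
E
python3 - <<'E'
import cv2,numpy as np
a=cv2.imread("pics/chk.png")[60:,:];b=cv2.imread("pics/chk2.png")[130:250,160:400]
a=cv2.resize(a,(560,360));b=cv2.resize(b,(400,200),interpolation=cv2.INTER_CUBIC)
o=np.zeros((560,560,3),np.uint8);o[:360]=a;o[360:,:400]=b
cv2.imwrite("pics/z3.png",o)
E
```

```text
[ 0.5087  0.2695  0.4132 25.4387 11.3234]
[ 0.5843  0.3706 -0.3814 25.0458 10.6762]
squeeze y [0.5097 0.27   0.0273] w 39.14934688296247
grip x [0.5106 0.2703 0.0271] w 35.04061463775118
held 35.54891075814401
try 0 True height over seat 0.0019290502697930922
target [0.5597 0.0268] end [0.5606 0.0267 0.0409] 62.35
[ 0.5846  0.3705 -0.3818 24.6048 10.685 ]
[ 0.6295  0.3727  0.6112 15.0937 13.2997]
squeeze y [0.5856 0.3709 0.0356] w 39.089152762220365
grip x [0.5865 0.3714 0.0354] w 34.87491558388112
held 34.812329766517934
try 0 True height over seat 0.0020097221326154033
target [ 0.5623 -0.0222] end [ 0.5634 -0.0223  0.049 ] 74.25
```

View pics/z3.png

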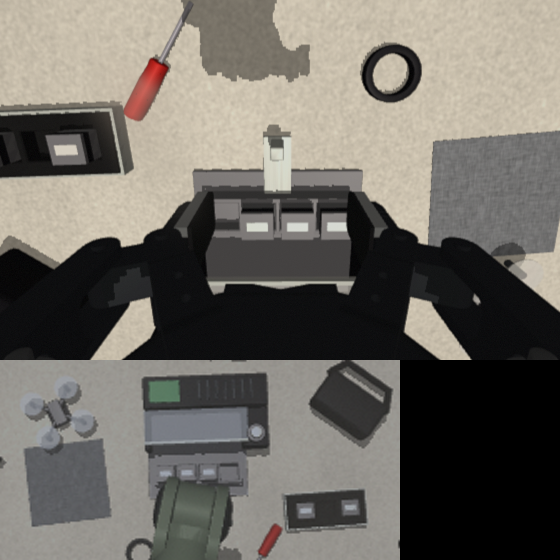

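The sled holds three flat packs, all level, with the left pocket empty. The case holds two charged packs, the mat is empty and the quad is undisturbed. I push the sled home next.

```bash
python3 - <<'E'
from h import *
q=quat(np.pi+.053); bot.set_gripper(.5,30)
bot.move_pose((.4637,-.0036,.16),q); bot.move_linear((.4637,-.0036,.034),.1)
bot.set_gripper(0,40); p=bot.read_position(); u=np.array([np.cos(.053),np.sin(.053),0])
print(bot.move_linear(p+.117*u,.05,until_force=14)); p2=bot.read_position(); print(p,p2,np.linalg.norm(p2-p),bot.read_ft_force())
bot.set_gripper(.35); p3=bot.read_position(); bot.move_linear((p3[0],p3[1],.2),.15)
b=at((.6708,.0076,.053),-.022,-.138); print("button",b)
bot.move_pose((*(b-[.12,.0]),.2),q); bot.wait(.2); snap("wrist","btn"); E,K=np.load("pics/btn.npz")["E"],np.load("pics/btn.npz")["K"]
print(proj((*b,.08),E,K),[(d["bbox"],d["confidence"]) for d in bot.search_frame("wrist","start_top")],bot.read_clock())
E
```

```text
True
[ 0.4641 -0.0034  0.0345] [0.5694 0.0022 0.0346] 0.10545651660773414 [-0.8441  0.1147  5.4019]
button [ 0.6561 -0.1314]
[[272.1023 316.9584]] [] 82.8667
```

View pics/btn.png

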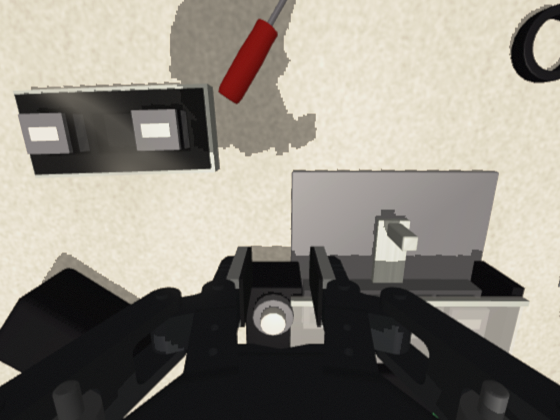

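The button shows at (273,317), where I predicted it, so that position is good. The sled travelled only 0.1055, so I grip again and push the last few mm.

```bash
python3 - <<'E'
from h import *
q=quat(np.pi+.053); bot.set_gripper(.5,30); u=np.array([np.cos(.053),np.sin(.053),0])
bot.move_pose((.5692,.0022,.16),q); bot.move_linear((.5692,.0022,.034),.1)
bot.set_gripper(0,60); p=bot.read_position()
print(bot.move_linear(p+.012*u,.02,until_force=22)); p2=bot.read_position(); print(p,p2,np.linalg.norm(p2-p),bot.read_ft_force())
bot.set_gripper(.35); bot.wait(.2); p3=bot.read_position(); print(p3); bot.move_linear((p3[0],p3[1],.2),.15)
bot.move_pose((.52,0,.22),quat(np.pi+.047)); bot.wait(.2); im,E,K=snap("wrist","home")
a=cv2.imread("pics/wp.png")[160:340,170:390]; b=im[160:340,170:390]
cv2.imwrite("pics/z4.png",cv2.resize(np.hstack([a,b]),None,fx=1.8,fy=1.8)); print(bot.read_clock())
E
```

```text
True
[0.5696 0.0022 0.0347] [0.5695 0.0022 0.0347] 0.0001514712599309437 [-1.9957  0.4452  5.1377]
[0.5688 0.0023 0.034 ]
88.2333
```

View pics/z4.png

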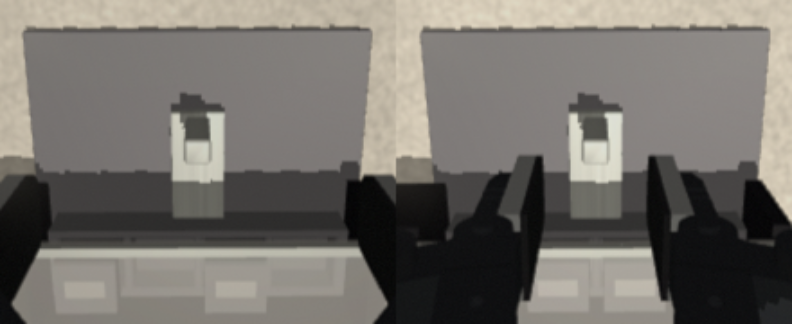

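The post and tongue sit at the same pixels as at the start (left is the start, right is now), so the sled is home. I verify with correlation, then press the button.

```bash
python3 - <<'E'
from h import *
g=lambda n:np.float32(cv2.cvtColor(cv2.imread(f"pics/{n}.png"),cv2.COLOR_BGR2GRAY))[212:285,262:298]
s=cv2.phaseCorrelate(g("wp"),g("home"),cv2.createHanningWindow((36,73),cv2.CV_32F)); print(s)
assert abs(s[0][1])<2.5
q=quat(np.pi+.053); b=np.array([.6561,-.1314])
bot.set_gripper(0,30); bot.move_pose((*b,.15),q); 
print(bot.move_linear((*b,.07),.03,until_force=9)); bot.wait(.2); print(bot.read_position(),bot.read_ft_force())
bot.move_linear((*b,.2),.1); bot.move_pose((.45,-.05,.25),q); bot.wait(.5); snap("wrist","end"); im,_,_=snap("top","end2")
cv2.imwrite("pics/z5.png",np.hstack([cv2.resize(cv2.imread("pics/end.png"),(400,300)),cv2.resize(im[110:290,150:410],(400,300))])); print(bot.read_clock())
E
```

```text
((0.967579909694912, 0.5424222293758021), 0.9608135231777474)
True
[ 0.6561 -0.1314  0.0871] [-0.4645  0.4112  6.6735]
94.3333
```

View pics/z5.png

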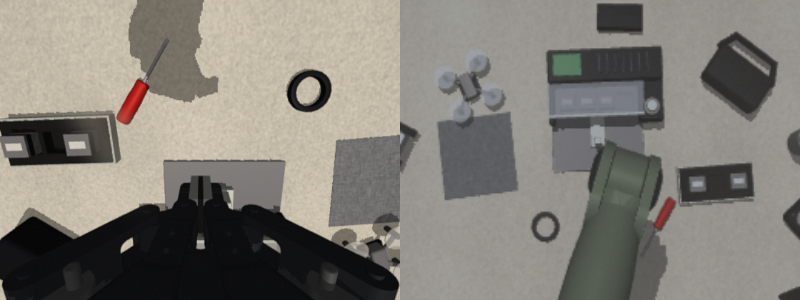

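Packs are in place and the sled is home. I repeat the press with two thresholds to confirm the button's stroke.

```bash
python3 - <<'E'
from h import *
q=quat(np.pi+.053); b=np.array([.6561,-.1314])
bot.move_pose((*b,.12),q); bot.wait(.3); f0=bot.read_ft_force()[2]
print(bot.move_linear((*b,.075),.015,until_force=1.5),bot.read_position()[2],bot.read_ft_force()[2]-f0)
z=bot.read_position()[2]
print(bot.move_linear((*b,z-.012),.01,until_force=15)); bot.wait(.2); print(bot.read_position()[2],bot.read_ft_force()[2]-f0)
bot.move_linear((*b,.2),.1); bot.move_pose((.45,-.05,.25),q); bot.wait(.5); print(bot.read_clock())
E
```

```text
True 0.09086392009845015 1.4354967165666315
True
0.08707061246995468 5.172176732983712
100.9917
```

The arm stopped at the same depth (z 0.0871) at both force thresholds, so the button bottomed out. Handing in.

```bash
python3 -c "
from cell import bot
print(bot.close_job())"
```

```text
the job is handed in; nothing more can be done
None
```

I handed the job in at about 101 s, but the hand-in gave no verdict: both charged packs are in the ready case, all three flat packs are in the sled, the sled is home, and the start button was pressed twice to its stop and let go.

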